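# Hang the shift fork on the checking bar and hold the lamp paddle level

### The arm

A 6-joint arm with a two-finger parallel gripper is mounted at the origin on the work surface. World frame = base frame: x ahead of the robot, y to its left, z up, the work surface at z = 0. Lengths are in m, angles in rad, forces in N, time in s.
With the tool pointing down it reaches from about 0.35 to 0.85 m from the base axis. Payload 8.1 kg.
Tool frame: the origin (TCP) lies at the very end of the fingers, on their centre line; the grasp point (between the pads) lies robot.hold_point_z behind it (robot.hold_point_z is the distance from the TCP to the grasp point, in m); z points along the fingers, y is the direction in which the jaws open and shut (so a half turn about z gives the same grasp; the last joint's range is limited). The gripper opens to 93 mm and grips with 3 to 60 N. Pads are 15 mm wide; open, the fingers measure 128 mm over their backs; the gripper's body (75 mm by 188 mm) begins 65 mm behind the grasp point.
Start: joints at [-0.085, 0.13, 1.488, -0, 1.523, -0.085], TCP at [0.6, 0, 0.219] pointing down, gripper open.
Joint ranges: [-2.96, 2.96], [-0.89, 2.26], [0.02, 2.5], [-1.34, 4.48], [0, 2.73], [-2.66, 2.66]. Speed limits (rad/s): [2.39, 2.39, 2.79, 3.14, 3.14, 3.14].

### API

Orientations are given as a rotation vector (axis times angle).
In Python, from plant import robot, cams gives the robot as it stands. The module is installed in compiled form; this text tells all that it offers.
- The arm moves only by the tool step_arm, never from a script. Its argument "deltas" is a list of rows, each an object with "offset": the shift along the tool's x, y, z in cm, a list of three; "roll": the turn about the tool's z in rad. In form: [{"offset": [x, y, z], "roll": roll}, ...]. A call has 1 to 12 rows; each row shifts and turns the commanded pose from where the row before left it, along the tool's axes as they then stand; what a row does not reach is not made up. A row lasts 1/8 s, in which the tool goes at most 62.5 mm and 10.7 degrees, less where a joint would pass 70% of its speed; a pose out of reach is approached as far as the arm can. A call with a gripper value outside its range is refused whole. "fingers" is the finger opening in cm, from 0 to 9.3, set as the call begins (left out, the last holds). The fingers move at their own pace and stop on an object; "grip_force" is the grip in N (left out, the last holds). Time passes only in rows, so rows that do not move let the fingers close. It gives the time, the measured TCP pose, the force and the opening at its end, in the units of the state.
- robot.read_state(): the state, without advancing time (a new reading comes with each control period).
- cams.read_camera(name): name is "scene" or "side" or "wrist"; returns a dict with "pixels" (384x512x3 uint8, red, green, blue), "fx", "fy", "cx", "cy" (pixels), "k1" (the pictures are not rectified: a ray, as slopes to the right and down, at radius r is drawn at 1 + k1 r^2 times it, then the intrinsics apply), "extrinsics" (4x4, takes a point from world to camera coordinates). Camera axes: x right, y down, z forward; pixel columns grow to the right and rows downward; lengths in m; the calibration is good to about 2 mm. A picture is of the moment at which its call begins. There is no depth.
- robot.close_job(): hands the job in, once; it reports no verdict.
Trained networks look in a picture, given as the dict that the camera call returned (one of the last four; its "shot" number tells which), for a name from the list of things; names that differ only in an ending like _2 or _b are one class to them, and where a whole thing is asked for, a point or a joint stands for the part that bears it (a point fixed in the world has none). Each returns a list of dicts, best first, with "score" (0 to 1); they miss things now and then, are a little off and sometimes report something else, mostly with a low value. They report only what shows in the picture. A call takes as long as a camera call. They do not tell look-alikes from the thing itself.
- cams.boxes_of(picture, thing): "xy" ([column, row] in pixels, amid what is visible of it).
- cams.silhouettes(picture, thing): "mask" (384x512 bool, what is visible of it) and "xy" ([column, row] in pixels, amid what is visible of it).
- cams.pinpoint(picture, thing): "xy" ([column, row] in pixels: a listed point, or the origin of a listed thing).
The state is a dict: "t": time; "q": joint angles; "dq": joint speeds; "joint_torque": joint torques, N m; "tool_pos": TCP position; "orientation": TCP orientation; "force": force on the tool from outside, world axes, zero at the start; "wrist_torque": the same for the moment, N m; "opening": finger opening in m.
Only numpy, scipy, OpenCV 4.12 (cv2) and the standard library are available. Lean on these libraries where they do the work, as an engineer would, in place of code of your own. Each camera call takes 0.05 s, during which the arm holds its last target. There are 200 camera calls.

### The job

Hang the shift fork over the checking stand's bar, prongs down either side of the bar and between its two stop collars, and let go of it. Then press the spring-loaded lamp paddle down until it is level and keep holding it level: the job finishes with you still holding it there. Leave the collar, the lens case and the gauge box where they are.

Things in the scene. Friction and masses are not known exactly. Their poses are not given: they have to be found in the camera images.
- fork: Loose aluminium shift fork: upside-down U with a block boss on top, standing on its prongs; 76 (own x) x 34 (y) x 140 mm high, 0.25-0.5 kg, steel feet make it bottom-heavy. Origin: centre of its underside, z up. Prongs 16 mm thick at x = +-30 mm; the gap between them is 44 mm along x, open through along y. Properly hung, its origin is 67 mm below the bar's centre line. Half a turn about z is the same.
- fork_crotch (a point): Top of the gap between the fork's prongs, 80 mm above the fork's origin; 45 degree chamfers in its corners (17 mm legs) centre it on the bar. Axes as the fork's. The bridge above it spans z = 80 to 98 mm over the origin, 24 mm deep in y.
- fork_boss (a point): Centre of the boss, where to grip the fork: block 24 mm in the fork's x, 20 mm in its y, from 98 to 140 mm above the fork's origin (point at 119 mm). Axes as the fork's.
- stand: Fixed grey checking stand: base 110 (x) x 200 (y) x 18 mm, two posts 160 mm high at y = +-88 mm, between them a round steel bar, 26 mm diameter, along its y. Two dark stop collars (36 mm diameter, 10 wide) on the bar at y = +-50 mm leave 90 mm of bare bar. A flat round black lamp lies on the base under the bar, top 43 mm above the bench. Origin: centre of the base's underside.
- bar_mid (a point): Middle of the bar's axis, half way between the collars, 140 mm above the bench; axes as the stand's (y along the bar).
- lever_box: Fixed grey box of the lamp control, 170 x 90 x 30 mm high (x from -120 to +50 mm); two upright cheeks (8 mm thick, at y = +-36 mm, x from -48 to +28 mm, level tops 80 mm above the bench) hold the paddle's hinge. Origin: on the bench straight below the hinge; the paddle points to its -x.
- paddle (a joint): Angle of the hinged hand paddle, rad: 0 = released (spring holds its free end tilted up 0.30 rad), 0.30 = level (top face flush with the cheek tops, 80 mm above the bench), 0.60 = bottom stop. Pressed at the pad, about 3 N starts it, 9 N holds it level, 14 N reaches the bottom stop; it springs back when let go.
- paddle_pad (a point): Where to press: middle of the top of the paddle's black rubber pad (40 mm long, 56 mm wide), 110 mm from the hinge line; moves with the paddle: about 112 mm above the bench when released, 80 mm when level, 47 mm at the bottom stop.
- paddle_hinge (a point): On the paddle's hinge axis (which runs along the lever box's y), 70 mm above the bench, 10 mm below the paddle's top face.
- collar: Bystander: loose dark-steel stepped bell collar, 76 mm diameter, 58 mm high. Origin: centre of its underside.
- lens_case: Bystander: loose black hard case with aluminium trim, 90 x 130 x 45 mm. Origin: centre of its underside.
- gauge_box: Bystander: loose flat wooden box, 90 x 130 x 39 mm. Origin: centre of its underside.
Mind the look-alikes: they are no part of the job. Leave any blue or yellow look-alike of the fork alone.

How it is judged:
On the way, in this order (a step that is already met when the one before it is completed fails the run):
1. the fork hangs on the bar between the collars, let go and at rest (x of fork in the frame of bar_mid between -0.012 and 0.012 m and y of fork in the frame of bar_mid between -0.034 and 0.034 m and z of fork in the frame of bar_mid between -0.075 and -0.059 m and angle between fork's own z axis and vertical below 0.15 rad and contact force between fork and stand above 1 N and contact force between fork and the arm below 0.05 N and contact force between fork and the fingers below 0.05 N and linear speed of fork below 0.03 m/s), for 0.3 s.
2. the paddle is held level (value of joint paddle between 0.23 and 0.37 rad and contact force between any of the fingers, the arm and paddle above 2 N), for 0.5 s.
At the end, for the whole second after the job is handed in: The fork hangs upright (within 0.15 rad) on the bar, carried by the stand alone, its middle within 34 mm of the bar's middle and its height within 8 mm of properly seated, at rest; the robot is still pressing the paddle (over 2 N) and holds it level within 0.07 rad (joint 0.23 to 0.37) (all of step 1 and all of step 2); the arm keeps its last pose, push and grip.
It fails at once if the collar is moved more than 20 mm (distance of collar from where it was at the start of the episode above 0.02 m).
It fails at once if the lens_case is moved more than 20 mm (distance of lens_case from where it was at the start of the episode above 0.02 m).
It fails at once if the gauge_box is moved more than 20 mm (distance of gauge_box from where it was at the start of the episode above 0.02 m).
It also fails if it takes over 64 s, if anything falls off the work surface, if the arm or the gripper's body presses on something with over 40 N, if the wrist force passes 120 N, or if a joint passes its speed limit or range.

## Working session

There is one attempt and no reset: what is moved stays moved. The work goes in short steps, Python scripts to look and compute and a tool call to move; the robot and the scene stay as the last step left them, time stands still between calls to the robot, and variables do not carry over. Pictures are saved under pics/ and viewed, about 8 in all and at most 12, crops included, and the job is handed in when it is done.

Besides the shell and the picture viewer there is one more tool, called after "Request:" as name(argument=value, ...) on one line, values as JSON. step_arm: Moves the arm, as the interface text tells. Its arguments: {"type":"object","properties":{"deltas":{"type":"array"},"fingers":{"type":"number"},"grip_force":{"type":"number"}},"required":["deltas"]}

```bash
mkdir -p pics; cat > h.py <<'E'
import numpy as np, cv2
from plant import robot, cams
def save(p,name,box=None,s=1):
    im=cv2.cvtColor(p["pixels"],cv2.COLOR_RGB2BGR)
    if box: im=im[box[1]:box[3],box[0]:box[2]]
    cv2.imwrite("pics/"+name,cv2.resize(im,None,fx=s,fy=s,interpolation=cv2.INTER_CUBIC))
def ray(p,xy):
    d=np.array([(xy[0]-p["cx"])/p["fx"],(xy[1]-p["cy"])/p["fy"]]); u=d.copy()
    for _ in range(20): u=d/(1+p["k1"]*(u@u))
    E=np.array(p["extrinsics"]);R=E[:3,:3];return -R.T@E[:3,3],R.T@np.array([u[0],u[1],1.])
def atz(p,xy,z):
    o,d=ray(p,xy);return o+d*(z-o[2])/d[2]
def proj(p,X):
    E=np.array(p["extrinsics"]);c=E[:3,:3]@np.array(X)+E[:3,3];u=c[:2]/c[2];u=u*(1+p["k1"]*(u@u))
    return np.array([u[0]*p["fx"]+p["cx"],u[1]*p["fy"]+p["cy"]])
def tri(ps,xys):
    A=np.zeros((3,3));b=np.zeros(3);rs=[ray(p,x) for p,x in zip(ps,xys)]
    for o,d in rs:
        d=d/np.linalg.norm(d);M=np.eye(3)-np.outer(d,d);A+=M;b+=M@o
    X=np.linalg.solve(A,b);return X,[round(float(np.linalg.norm(proj(p,X)-x)),1) for p,x in zip(ps,xys)]
E
cat > a.py <<'E'
from h import *
np.set_printoptions(precision=3,suppress=True)
P={n:cams.read_camera(n) for n in("scene","side")}
cv2.imwrite("pics/x.png",0*P["scene"]["pixels"])
for n in P: save(P[n],n+"0.png",s=1.5)
print(robot.hold_point_z,robot.read_state())
Z=dict(fork=0,fork_crotch=.08,fork_boss=.119,stand=0,bar_mid=.14,lever_box=0,paddle_pad=.112,paddle_hinge=.07,collar=0,lens_case=0,gauge_box=0)
for t in Z:
  for n in P:
    for r in cams.pinpoint(P[n],t)[:4]: print(t,n,np.array(r["xy"]),round(r["score"],2),atz(P[n],r["xy"],Z[t]))
E
python3 a.py
```

```text
0.0188 {'t': 0.1, 'q': array([-0.085,  0.131,  1.489,  0.   ,  1.523, -0.085]), 'dq': array([ 0.001, -0.002, -0.003,  0.001, -0.002,  0.001]), 'joint_torque': array([  0.003, -56.134, -49.31 ,   0.077,   0.029,  -0.   ]), 'tool_pos': array([0.6  , 0.   , 0.218]), 'orientation': array([-2.221, -2.221,  0.002]), 'force': array([-0.083, -0.094, -0.157]), 'wrist_torque': array([ 0.022, -0.009,  0.053]), 'opening': 0.09310567950321878}
fork scene [264.9 186.9] 0.82 [0.503 0.069 0.   ]
fork scene [298.8 203.5] 0.71 [0.609 0.104 0.   ]
fork scene [245.6 155.4] 0.58 [0.372 0.103 0.   ]
fork scene [261.4 173.8] 0.56 [0.459 0.093 0.   ]
fork side [278.9 245.4] 0.75 [0.504 0.056 0.   ]
fork side [226.3 241.8] 0.66 [ 0.62   0.107 -0.   ]
fork side [332.4 287. ] 0.61 [0.35  0.102 0.   ]
fork side [322.5 163.7] 0.15 [ 0.523 -0.279  0.   ]
fork_crotch scene [302.  188.1] 0.77 [0.616 0.103 0.08 ]
fork_crotch scene [262.6 171. ] 0.61 [0.503 0.061 0.08 ]
fork_crotch scene [241.4 135.1] 0.56 [0.358 0.101 0.08 ]
fork_crotch side [280.5 228.4] 0.94 [0.497 0.069 0.08 ]
fork_crotch side [337.9 265.6] 0.94 
[... 921 characters left out ...]
] 0.73 [0.406 0.298 0.112]
paddle_pad scene [165.5 262.2] 0.53 [ 0.586 -0.298  0.112]
paddle_pad side [268. 320.] 0.8 [0.416 0.289 0.112]
paddle_hinge scene [317.7 141.6] 0.67 [0.516 0.261 0.07 ]
paddle_hinge side [227.3 301.4] 0.93 [0.51  0.273 0.07 ]
paddle_hinge side [268.8 319. ] 0.22 [0.424 0.267 0.07 ]
collar scene [226.6 215.5] 0.76 [ 0.51  -0.075  0.   ]
collar side [301.5 209.3] 0.55 [ 0.504 -0.079  0.   ]
lens_case scene [283.3 286.2] 0.95 [ 0.767 -0.095  0.   ]
lens_case side [220.4 174.3] 0.58 [ 0.764 -0.092  0.   ]
gauge_box scene [342.8 244. ] 0.92 [0.78  0.104 0.   ]
gauge_box scene [168.3 263.5] 0.21 [ 0.531 -0.281 -0.   ]
gauge_box side [174.3 213.7] 0.89 [0.786 0.094 0.   ]
```

View pics/scene0.png

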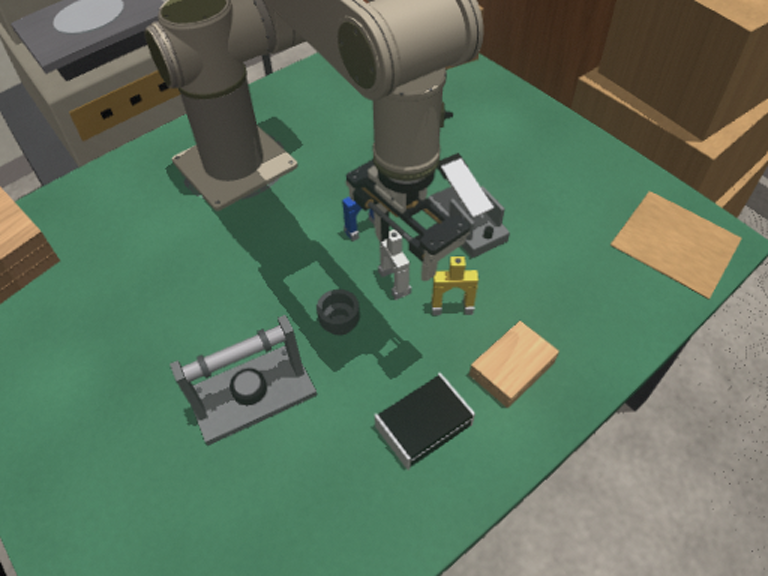

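View pics/side0.png

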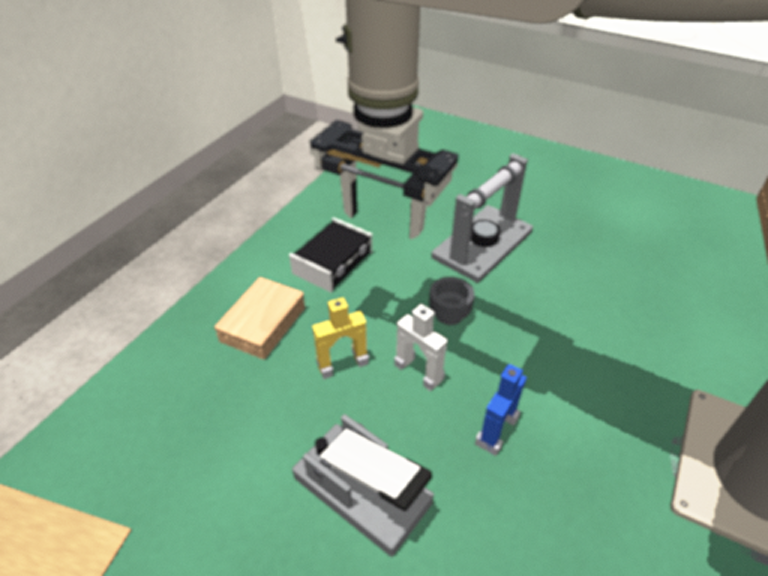

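The candidates are white at scene (263,165) / side (283,222), yellow at (303,185) / (226,215) and blue at (237,145) / (335,260). The aluminium white one, at about (0.50, 0.065), is my choice. Scene also shows the stand at (163,260), the lever box at (318,150), the collar at (226,210), the lens case at (283,280) and the gauge box at (342,242). Next I check with the wrist view and the silhouettes.

```bash
cat > b.py <<'E'
from h import *
np.set_printoptions(precision=3,suppress=True)
w=cams.read_camera("wrist")
o,d=ray(w,(256,192));print("cam",o,d, w["fx"])
for n,X in dict(white=(.5,.063,.119),yel=(.613,.108,.119),stand=(.525,-.285,.14),lever=(.513,.275,.07)).items(): print(n,proj(w,X))
save(w,"w0.png")
s=cams.read_camera("side")
save(s,"crop0.png",(190,180,370,310),4)
E
python3 b.py
```

```text
cam [0.602 0.069 0.385] [ 0.002 -0.26  -0.966] 319.5690413755244
white [131.172 115.313]
yel [269.264  56.237]
stand [184.132 449.699]
lever [ 153.516 -128.663]
```

View pics/crop0.png

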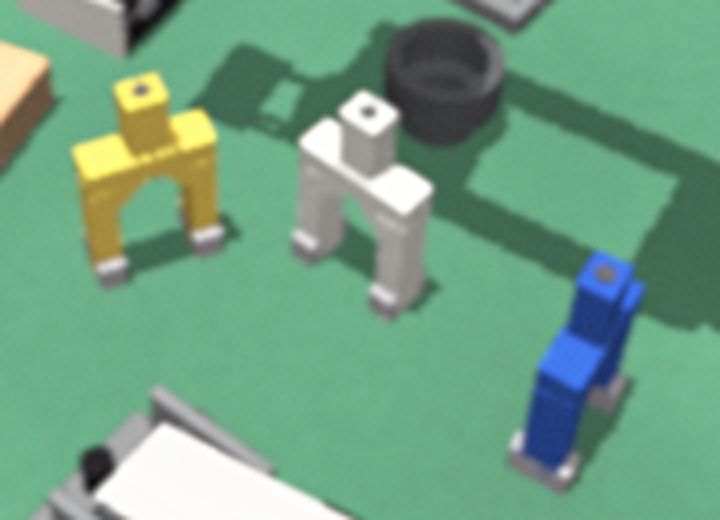

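The crop confirms it: the white/aluminium fork is at crop (365,190), with a blue and a yellow look-alike on either side. I move above it.

Request:
step_arm(deltas=[{"offset": [2.1, -3.4, -2], "roll": 0}, {"offset": [2.1, -3.3, -2], "roll": 0}, {"offset": [2.1, -3.3, -2], "roll": 0}, {"offset": [0, 0, 0], "roll": 0}, {"offset": [0, 0, 0], "roll": 0}])

```text
t: 1.92
tool_pos: [0.5003, 0.0628, 0.2785]
orientation: [2.221, 2.221, 0.0]
force: [-0.2, 0.2, 0.0]
opening: 0.0928
```

```bash
cat > c.py <<'E'
from h import *
from scipy.optimize import minimize
np.set_printoptions(precision=3,suppress=True)
P={n:cams.read_camera(n) for n in("scene","side","wrist")}
st=robot.read_state();print(st["tool_pos"],st["orientation"])
save(P["wrist"],"w1.png")
def box(x0,x1,y0,y1,z0,z1): return np.array([[x,y,z] for x in(x0,x1) for y in(y0,y1) for z in(z0,z1)])
forkb=[box(-.038,-.022,-.012,.012,0,.08),box(.022,.038,-.012,.012,0,.08),box(-.038,-.022,-.017,.017,0,.012),box(.022,.038,-.017,.017,0,.012),box(-.038,.038,-.012,.012,.08,.098),box(-.012,.012,-.01,.01,.098,.14)]
th=np.linspace(0,2*np.pi,16)
def cyl(r,y0,y1): return np.array([[r*np.cos(a),y,.14+r*np.sin(a)] for a in th for y in(y0,y1)])
standb=[box(-.055,.055,-.1,.1,0,.018),cyl(.013,-.088,.088),cyl(.018,.045,.055),cyl(.018,-.055,-.045)]+[box(-.014,.014,s*.088-.008,s*.088+.008,.018,.16) for s in(1,-1)]
leverb=[box(-.12,.05,-.045,.045,0,.03)]
def mask(p,bs,v):
    c,s=np.cos(v[2]),np.sin(v[2]);m=np.zeros((384,512),np.uint8)
    for b in bs:
        X=b@np.array([[c,s,0],[-s,c,0],[0,0,1]])+[v[0],v[1],0]
        q=np.array([proj(p,x) for x in X]);cv2.fillConvexPoly(m,cv2.convexHull(np.round(q*16).astype(np.int32)),1,shift=4)
    return m>0
def near(n,t,v,z):
    L=cams.silhouettes(P[n],t);pt=proj(P[n],[v[0],v[1],z]);print(t,n,[(r["xy"],round(r["score"],2),int(r["mask"].sum())) for r in L][:4])
    L=[r for r in L if np.linalg.norm(np.array(r["xy"])-pt)<35];return L[0]["mask"] if L else None
def fit(ms,bs,v0):
    def f(v):
        e=0
        for n,m in ms:
            k=mask(P[n],bs,v);g=lambda a:cv2.GaussianBlur(a.astype(np.float32),(0,0),2);e+=((g(k)-g(m))**2).sum()/m.sum()
        return e
    best=None
    for y in v0[2]:
        for d in (.004,):
            r=minimize(f,[v0[0],v0[1],y],method="Nelder-Mead",options=dict(initial_simplex=[[v0[0],v0[1],y],[v0[0]+.01,v0[1],y],[v0[0],v0[1]+.01,y],[v0[0],v0[1],y+.2]],xatol=1e-4,fatol=1e-5))
            if best is None or r.fun<best.fun: best=r
    return best
if __name__=="__main__":
    for t,v0,bs,z,ns in(("fork",(.5,.064,(0,.6,1.2,1.8,2.4)),forkb,.08,("side","wrist")),("fork",(.5,.064,(0,.6,1.2,1.8,2.4)),forkb,.08,("side",)),("stand",(.523,-.28,(-.3,.1,.4)),standb,.05,("side","scene"))):
        ms=[(n,near(n,t,v0,z)) for n in ns];ms=[x for x in ms if x[1] is not None]
        r=fit(ms,bs,v0);print(t,ns,[x[0] for x in ms],r.x,r.fun)
    for n in("paddle_pad","paddle_hinge","lever_box","bar_mid"):
        q=[(P[k],r["xy"]) for k in("scene","side") for r in cams.pinpoint(P[k],n)[:1]]
        if len(q)==2: print(n,tri(*zip(*q)))
E
python3 c.py
```

```text
[0.5   0.062 0.278] [-2.221 -2.22   0.002]
fork side [([223.0, 222.5], 0.88, 1121), ([280.7, 228.1], 0.86, 1097), ([334.3, 276.0], 0.76, 871)]
fork wrist [([357.1, 133.1], 0.83, 2813), ([125.9, 136.6], 0.71, 3286), ([256.4, 168.2], 0.58, 2167)]
fork ('side', 'wrist') ['side', 'wrist'] [ 0.503  0.061 -0.252] 0.020111610949431633
fork side [([223.0, 222.5], 0.88, 1121), ([280.7, 228.1], 0.86, 1097), ([334.3, 276.0], 0.76, 871)]
fork ('side',) ['side'] [ 0.503  0.061 -0.264] 0.013566787392851866
stand side [([173.7, 210.1], 0.49, 1996), ([282.8, 229.3], 0.27, 1076)]
stand scene [([164.1, 254.3], 0.92, 4453), ([268.3, 177.6], 0.42, 665)]
stand ('side', 'scene') ['scene'] [ 0.528 -0.281 -0.223] 0.004292552561645371
paddle_pad (array([0.412, 0.291, 0.115]), [0.2, 0.3])
paddle_hinge (array([0.515, 0.272, 0.065]), [0.5, 0.8])
lever_box (array([ 0.519,  0.268, -0.005]), [0.2, 0.3])
bar_mid (array([ 0.528, -0.279,  0.146]), [0.1, 0.1])
```

View pics/w1.png

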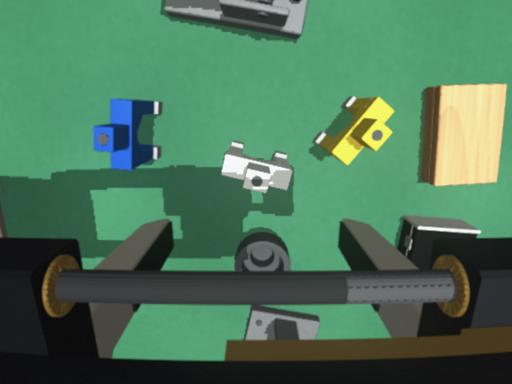

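The wrist view shows the white fork at (257,170), upright. Its fit is (0.503, 0.061) with yaw -0.256, and the stand's yaw is about -0.223. I descend and grip.

Request:
step_arm(deltas=[{"offset": [-0.1, 0.3, 0], "roll": 0.128}, {"offset": [0, 0, 2], "roll": 0.128}, {"offset": [0, 0, 4], "roll": 0}, {"offset": [0, 0, 4], "roll": 0}, {"offset": [0, 0, 3], "roll": 0}, {"offset": [0, 0, 2.4], "roll": 0}, {"offset": [0, 0, 1.5], "roll": 0}, {"offset": [0, 0, 0.5], "roll": 0}, {"offset": [0, 0, 0], "roll": 0}, {"offset": [0, 0, 0], "roll": 0}], fingers=6, grip_force=30)

```text
t: 3.98
tool_pos: [0.5038, 0.0621, 0.1058]
orientation: [2.486, 1.919, 0.002]
force: [0.3, -0.7, 0.5]
opening: 0.0601
```

Request:
step_arm(deltas=[{"offset": [0, 0, 0], "roll": 0}, {"offset": [0, 0, 0], "roll": 0}, {"offset": [0, 0, 0], "roll": 0}, {"offset": [0, 0, 0], "roll": 0}, {"offset": [0, 0, 0], "roll": 0}, {"offset": [0, 0, 0], "roll": 0}], fingers=0)

```text
t: 4.72
tool_pos: [0.5027, 0.062, 0.1044]
orientation: [-2.486, -1.92, 0.001]
force: [-1.4, 0.2, -0.9]
opening: 0.0239
```

Request:
step_arm(deltas=[{"offset": [0, 0, -2], "roll": 0}, {"offset": [0, 0, -4], "roll": 0}, {"offset": [0, 0, -4], "roll": 0}, {"offset": [0, 0, -4], "roll": 0}, {"offset": [0, 0, -3.6], "roll": -0.033}, {"offset": [0, 0, -2], "roll": 0}])

```text
t: 5.48
tool_pos: [0.5034, 0.062, 0.3022]
orientation: [2.454, 1.96, 0.002]
force: [1.2, 0.1, -4.6]
opening: 0.0239
```

Request:
step_arm(deltas=[{"offset": [-2, 1, 0], "roll": 0}, {"offset": [-4, 1, 0], "roll": 0}, {"offset": [-5, 1.5, 0], "roll": 0}, {"offset": [-5, 1.5, 0], "roll": 0}, {"offset": [-5, 1.5, 0], "roll": 0}, {"offset": [-5, 1.5, 0], "roll": 0}, {"offset": [-4, 1, 0], "roll": 0}, {"offset": [-2.9, 1, 0], "roll": 0}, {"offset": [0, 0, 0], "roll": 0}, {"offset": [0, 0, 0], "roll": 0}, {"offset": [0, 0, 0], "roll": 0}])

```text
t: 6.85
tool_pos: [0.5278, -0.2799, 0.3003]
orientation: [-2.453, -1.961, -0.0]
force: [-0.4, -0.4, -4.5]
opening: 0.0241
```

```bash
cat > d.py <<'E'
import c
from c import *
sil={}
for n in("side","scene"):
    L=cams.silhouettes(P[n],"stand");pt=proj(P[n],[.528,-.28,.05]);print(n,pt,[(r["xy"],round(r["score"],2),int(r["mask"].sum())) for r in L][:3])
    q=cams.pinpoint(P[n],"bar_mid");print("bar",[(r["xy"],r["score"]) for r in q][:2])
    for t in("fork_crotch","fork_boss","fork"):
        q=cams.pinpoint(P[n],t)
        pt=proj(P[n],[.528,-.28,.32]);q=sorted(q,key=lambda r:np.linalg.norm(np.array(r["xy"])-pt))[:1];print(t,[(r["xy"],round(r["score"],2)) for r in q])
        sil[n,t]=q[0]["xy"] if q else None
for t in("fork_crotch","fork_boss","fork"): print(t,tri([P["side"],P["scene"]],[sil["side",t],sil["scene",t]]))
save(P["scene"],"s2.png",(80,120,280,320),3)
save(P["side"],"d2.png",(230,20,430,200),3)
a=cv2.imread("pics/s2.png");b=cv2.imread("pics/d2.png");h=min(len(a),len(b));cv2.imwrite("pics/sd2.png",cv2.resize(np.hstack([a[:h],b[:h]]),(800,int(800*h/1200))))
E
python3 d.py
```

```text
[ 0.528 -0.28   0.301] [2.454 1.962 0.   ]
side [323.291 149.847] [([324.9, 152.6], 0.82, 2809), ([337.5, 83.7], 0.3, 1056)]
bar [([328.4, 124.9], 0.71)]
fork_crotch [([335.0, 82.3], 0.8)]
fork_boss [([338.3, 66.8], 0.58)]
fork [([225.8, 243.1], 0.92)]
scene [164.056 253.345] [([164.3, 259.1], 0.91, 4040), ([311.2, 123.7], 0.35, 747)]
bar [([157.9, 231.8], 0.57)]
fork_crotch [([141.8, 202.0], 0.85)]
fork_boss [([138.2, 190.3], 0.55)]
fork [([149.9, 223.3], 0.69)]
fork_crotch (array([ 0.524, -0.28 ,  0.267]), [0.7, 0.8])
fork_boss (array([ 0.524, -0.279,  0.307]), [0.1, 0.2])
fork (array([ 0.536, -0.095, -0.012]), [77.4, 77.0])
```

View pics/sd2.png

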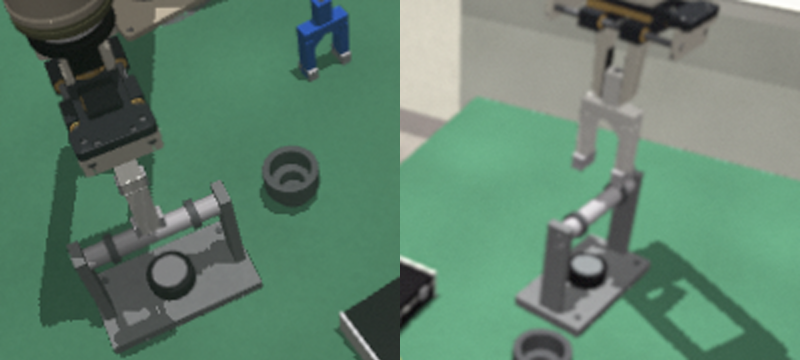

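The left half (scene) shows the fork above the bar's middle, and the right half (side) shows its prongs straddling the bar line. I do one refinement fit of the stand and of the carried fork from both cameras before lowering.

```bash
cat > e.py <<'E'
from c import *
fb=[b+[0,0,.197] for b in forkb]
m=[]
for t,bs,v0,z,sets in(("stand",standb,(.528,-.281,(-.223,)),.05,(("side",),("side","scene"))),("fork",fb,(.528,-.28,(-.223,)),.277,(("side",),("side","scene")))):
    ms=[(n,near(n,t,v0,z)) for n in("side","scene")]
    for s in sets:
        k=[x for x in ms if x[0] in s and x[1] is not None]
        if k: r=fit(k,bs,v0);print(t,[x[0] for x in k],r.x,r.fun)
E
python3 e.py
```

```text
[ 0.528 -0.281  0.301] [-2.455 -1.96   0.   ]
stand side [([325.9, 151.6], 0.59, 2898)]
stand scene [([164.4, 258.4], 0.61, 4236), ([150.5, 218.3], 0.3, 537)]
stand ['side'] [ 0.529 -0.28  -0.214] 0.01576304912896219
stand ['side', 'scene'] [ 0.528 -0.282 -0.205] 0.03767665913474937
fork side [([335.6, 81.8], 0.96, 1020), ([334.6, 273.7], 0.95, 1047), ([222.8, 221.3], 0.85, 1090), ([251.1, 311.8], 0.31, 1986)]
fork scene [([243.7, 137.6], 0.94, 777), ([149.4, 220.2], 0.92, 546), ([304.3, 187.0], 0.79, 666)]
fork ['side'] [ 0.529 -0.277 -0.157] 0.06249155156752643
fork ['side', 'scene'] [ 0.53  -0.283 -0.216] 0.48424202603169797
```

Request:
step_arm(deltas=[{"offset": [0, 0, 2], "roll": 0}, {"offset": [0, 0, 2], "roll": 0}, {"offset": [0, 0, 2], "roll": 0}, {"offset": [0, 0, 2], "roll": 0}, {"offset": [0, 0, 1.5], "roll": 0}, {"offset": [0, 0, 1.2], "roll": 0}, {"offset": [0, 0, 0.6], "roll": 0}, {"offset": [0, 0, 0.4], "roll": 0}, {"offset": [0, 0, 0], "roll": 0}, {"offset": [0, 0, 0], "roll": 0}])

```text
t: 9.1
tool_pos: [0.5281, -0.2812, 0.1843]
orientation: [2.454, 1.96, 0.001]
force: [0.6, -0.0, -4.5]
opening: 0.0238
```

Request:
step_arm(deltas=[{"offset": [0, 0, 0.3], "roll": 0}, {"offset": [0, 0, 0.2], "roll": 0}, {"offset": [0, 0, 0.1], "roll": 0}, {"offset": [0, 0, 0], "roll": 0}])

```text
t: 9.6
tool_pos: [0.5276, -0.2809, 0.178]
orientation: [-2.455, -1.96, 0.0]
force: [-2.7, 1.6, 1.0]
opening: 0.0238
```

Request:
step_arm(deltas=[{"offset": [0, -0.15, 0.1], "roll": 0}, {"offset": [0, 0, 0], "roll": 0}, {"offset": [0, 0, 0], "roll": 0}])

```text
t: 9.98
tool_pos: [0.5273, -0.2809, 0.1778]
orientation: [2.453, 1.959, 0.002]
force: [2.0, 1.0, 5.8]
opening: 0.0235
```

Request:
step_arm(deltas=[{"offset": [0, 0, 0], "roll": 0}, {"offset": [0, 0, 0], "roll": 0}, {"offset": [0, 0, 0], "roll": 0}, {"offset": [0, 0, 0], "roll": 0}, {"offset": [0, 0, 0], "roll": 0}, {"offset": [0, 0, 0], "roll": 0}], fingers=6)

```text
t: 10.72
tool_pos: [0.5263, -0.2806, 0.1766]
orientation: [-2.455, -1.96, 0.0]
force: [0.0, -0.5, 0.0]
opening: 0.0598
```

Request:
step_arm(deltas=[{"offset": [0, 0, -1], "roll": 0}, {"offset": [0, 0, -3], "roll": 0}, {"offset": [0, 0, -4], "roll": 0}, {"offset": [0, 0, -4], "roll": 0}, {"offset": [0, 0, -3], "roll": 0}, {"offset": [2, 0, 0], "roll": 0}, {"offset": [5, 0, 0], "roll": 0}, {"offset": [5, 0, 0], "roll": 0}, {"offset": [5, 0, 0], "roll": 0}, {"offset": [3, 0, 0], "roll": 0}, {"offset": [0, 0, 0], "roll": 0}])

```text
t: 12.1
tool_pos: [0.5704, -0.0824, 0.3255]
orientation: [-2.45, -1.964, 0.001]
force: [-0.2, 0.1, -0.8]
opening: 0.0597
```

```bash
cat > f.py <<'E'
from c import *
fb=[b+[0,0,.073] for b in forkb]
ms=[(n,near(n,"fork",(.528,-.28),.153)) for n in("side","scene")];ms=[x for x in ms if x[1] is not None]
r=fit(ms,fb,(.528,-.28,(-.22,)));print([x[0] for x in ms],r.x,r.fun)
for t in("fork_crotch","fork_boss"):
    q=[]
    for n in("side","scene"):
        pt=proj(P[n],[.528,-.281,.153 if "cr" in t else .192]);L=sorted(cams.pinpoint(P[n],t),key=lambda r:np.linalg.norm(np.array(r["xy"])-pt))[:1];q.append((P[n],L[0]["xy"]))
    print(t,tri(*zip(*q)))
for n in("scene","side"):
    for t,z in(("paddle_pad",.112),("paddle_hinge",.07),("lever_box",0)): print(n,t,[(r["xy"],round(r["score"],2),atz(P[n],r["xy"],z)) for r in cams.pinpoint(P[n],t)[:1]])
ms=[(n,near(n,"lever_box",(.515,.272),.05)) for n in("side","scene")]
pad=[np.array([[-x*np.cos(.3)-0*.01,y,.07+x*np.sin(.3)+.01*np.cos(.3)] for x in(0,.13) for y in(-.028,.028)])]
cheeks=[box(-.048,.028,s*.036-.004,s*.036+.004,.03,.08) for s in(1,-1)]
for k in (ms[:1],ms[1:],ms):
    k=[x for x in k if x[1] is not None]
    if k: r=fit(k,leverb+cheeks+pad,(.515,.272,(-.3,-.1,.1)));print("lever",[x[0] for x in k],r.x,r.fun)
save(P["scene"],"s3.png",(80,120,280,320),3)
save(P["side"],"d3.png",(230,20,430,220),3)
a=cv2.imread("pics/s3.png");b=cv2.imread("pics/d3.png");cv2.imwrite("pics/sd3.png",cv2.resize(np.hstack([a,b]),(800,400)))
E
python3 f.py
```

```text
[ 0.57  -0.086  0.326] [-2.454 -1.96   0.001]
fork side [([332.5, 121.1], 0.9, 754), ([223.9, 223.6], 0.88, 1045), ([334.8, 275.3], 0.55, 932)]
fork scene [([154.9, 237.8], 0.85, 541), ([304.1, 187.7], 0.71, 653), ([166.5, 260.7], 0.56, 4164)]
['side', 'scene'] [ 0.528 -0.283 -0.226] 0.2318273202216276
fork_crotch (array([ 0.524, -0.281,  0.147]), [0.1, 0.1])
fork_boss (array([ 0.521, -0.289,  0.181]), [0.9, 1.1])
scene paddle_pad [([298.8, 105.4], 0.73, array([0.398, 0.293, 0.112]))]
scene paddle_hinge [([318.4, 141.2], 0.82, array([0.516, 0.264, 0.07 ]))]
scene lever_box []
side paddle_pad [([267.6, 318.0], 0.82, array([0.418, 0.286, 0.112]))]
side paddle_hinge [([224.9, 301.4], 0.77, array([0.515, 0.276, 0.07 ]))]
side lever_box [([225.2, 314.8], 0.86, array([0.522, 0.269, 0.   ]))]
lever_box side [([243.0, 321.7], 0.76, 4887)]
lever_box scene [([311.1, 140.1], 0.62, 2052)]
lever ['side'] [ 0.514  0.27  -0.194] 0.006805992868016389
lever ['scene'] [ 0.514  0.269 -0.188] 0.01638065583524648
lever ['side', 'scene'] [ 0.514  0.27  -0.174] 0.024702994050295888
```

View pics/sd3.png

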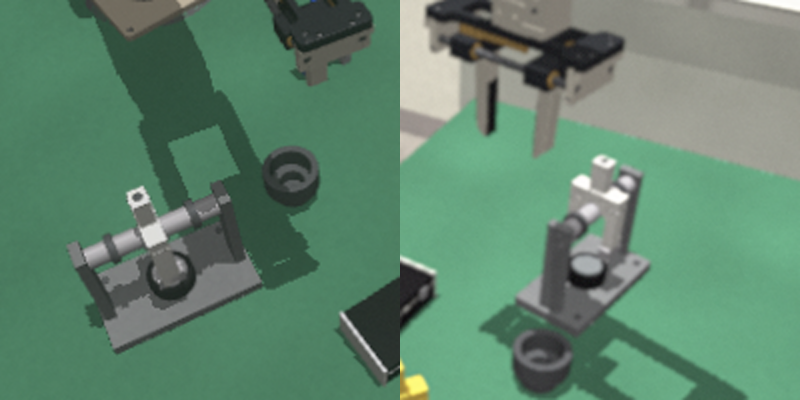

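The picture shows the fork hung upright mid-bar between the collars, with the boss at (140,200) left and (603,165) right, the gripper clear of it. Next is the paddle: the pad when level should be at about (0.406, 0.291, 0.080).

Request:
step_arm(deltas=[{"offset": [2.1, -1.5, 0], "roll": 0}, {"offset": [4, -3, 0], "roll": 0}, {"offset": [4.5, -3.3, 0], "roll": 0}, {"offset": [4.5, -3.3, 0], "roll": 0}, {"offset": [4.5, -3.3, 0], "roll": 0}, {"offset": [4.5, -3.3, 0], "roll": 0}, {"offset": [4, -3, 0], "roll": 0}, {"offset": [3, -2.1, 0], "roll": 0}, {"offset": [2, -1.5, 0], "roll": 0}, {"offset": [0, 0, 0], "roll": 0}, {"offset": [0, 0, 0], "roll": 0}], fingers=0, grip_force=20)

```text
t: 14.32
tool_pos: [0.4065, 0.2908, 0.3267]
orientation: [2.454, 1.961, 0.0]
force: [-0.1, -0.1, -0.5]
opening: 0.0006
```

```bash
cat > g.py <<'E'
from h import *
np.set_printoptions(precision=3,suppress=True)
s=robot.read_state();print(s["tool_pos"],s["opening"])
for n,t,z in(("wrist","paddle_pad",.112),("side","paddle_pad",.112),("wrist","paddle_hinge",.07)):
    p=cams.read_camera(n);print(n,t,[(r["xy"],round(r["score"],2),atz(p,r["xy"],z)) for r in cams.pinpoint(p,t)[:2]])
save(p,"w4.png")
E
python3 g.py
```

```text
[0.406 0.291 0.327] 0.0005630625365396708
wrist paddle_pad [([261.5, 164.6], 0.72, array([0.416, 0.29 , 0.112]))]
side paddle_pad [([267.6, 319.0], 0.92, array([0.417, 0.288, 0.112]))]
wrist paddle_hinge [([336.0, 160.0], 0.69, array([0.515, 0.266, 0.07 ]))]
```

View pics/w4.png

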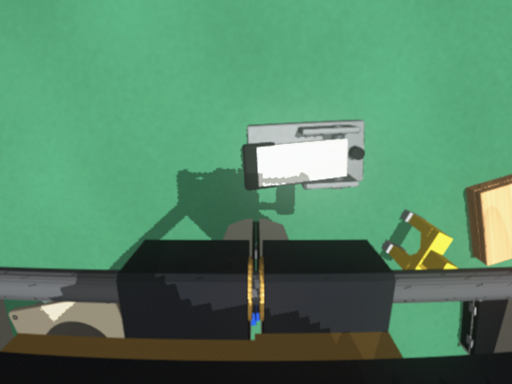

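The wrist view shows the paddle pointing left, its end pad around (255,165) and the hinge at (336,160). That agrees with the earlier fit. I lower onto it.

Request:
step_arm(deltas=[{"offset": [0, 0, 3], "roll": 0}, {"offset": [0, 0, 5], "roll": 0}, {"offset": [0, 0, 5], "roll": 0}, {"offset": [0, 0, 4], "roll": 0}, {"offset": [0, 0, 2], "roll": 0}, {"offset": [0, 0, 1], "roll": 0}, {"offset": [0, 0, 0], "roll": 0}, {"offset": [0, 0, 0], "roll": 0}])

```text
t: 15.62
tool_pos: [0.4076, 0.2914, 0.128]
orientation: [2.455, 1.96, 0.003]
force: [0.1, -0.6, 0.5]
opening: 0.0003
```

Request:
step_arm(deltas=[{"offset": [0, 0, 1], "roll": 0}, {"offset": [0, 0, 1], "roll": 0}, {"offset": [0, 0, 0.8], "roll": 0}, {"offset": [0, 0, 0], "roll": 0}, {"offset": [0, 0, 0], "roll": 0}])

```text
t: 16.25
tool_pos: [0.4068, 0.2913, 0.0989]
orientation: [-2.454, -1.961, -0.001]
force: [-2.0, 1.4, 5.8]
opening: 0.0005
```

Request:
step_arm(deltas=[{"offset": [0, 0, 0.8], "roll": 0}, {"offset": [0, 0, 0.7], "roll": 0}, {"offset": [0, 0, 0.4], "roll": 0}, {"offset": [0, 0, 0], "roll": 0}, {"offset": [0, 0, 0], "roll": 0}, {"offset": [0, 0, 0], "roll": 0}, {"offset": [0, 0, 0], "roll": 0}])

```text
t: 17.12
tool_pos: [0.4061, 0.2916, 0.0801]
orientation: [-2.454, -1.96, 0.001]
force: [-5.0, 0.7, 9.3]
opening: 0.0008
```

```bash
cat > k.py <<'E'
from h import *
s=robot.read_state();print(s["tool_pos"],s["force"],s["t"])
a=cams.read_camera("side");b=cams.read_camera("scene")
save(a,"d5.png",(180,250,330,384),3);save(b,"s5.png",(80,150,280,300),2)
x=cv2.imread("pics/d5.png");y=cv2.imread("pics/s5.png");x=cv2.resize(x,(400,400));y=cv2.resize(y,(400,300));y=np.vstack([y,np.zeros((100,400,3),np.uint8)])
cv2.imwrite("pics/k5.png",np.hstack([x,y]))
s=robot.read_state();print(s["tool_pos"],s["force"])
E
python3 k.py
```

```text
[0.4061336  0.29156307 0.08013547] [-4.96101244  0.68096079  9.27624296] 17.125
[0.40612194 0.2915546  0.08012258] [-5.00485913  2.55330979  8.77610559]
```

View pics/k5.png

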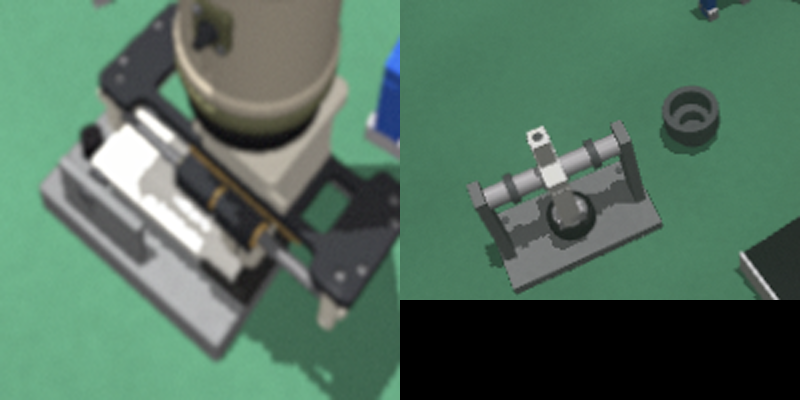

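The paddle is level with the cheeks (force about 9 N, TCP at 0.080 m), and the fork is still hanging. I hold a little longer, then hand in.

Request:
step_arm(deltas=[{"offset": [0, 0, 0], "roll": 0}, {"offset": [0, 0, 0], "roll": 0}, {"offset": [0, 0, 0], "roll": 0}, {"offset": [0, 0, 0], "roll": 0}, {"offset": [0, 0, 0], "roll": 0}, {"offset": [0, 0, 0], "roll": 0}])

```text
t: 17.98
tool_pos: [0.4062, 0.2916, 0.0802]
orientation: [-2.454, -1.96, 0.001]
force: [-5.2, 1.1, 8.4]
opening: 0.0003
```

```bash
python3 -c "
from plant import robot
s=robot.read_state();print(s['t'],s['tool_pos'],s['force'])
print(robot.close_job())"
```

```text
17.975 [0.40616243 0.29156118 0.08015375] [-5.15100017  1.11309536  8.38907175]
the job is handed in; nothing more can be done
None
```

I hung the aluminium fork over the bar between the collars, let go of it, and pressed the paddle level. I handed the job in at about 18 s, still holding the paddle down; no verdict was reported.

**Paddle:** The last reading had the fingertip at z = 0.080 m, which is the level height. The upward force was about 8.4 N, against the 9 N expected at level. A sideways force of about 5 N from friction at the fingertip also remained.

**Fork:** The silhouette fit put the hung fork within about 2 mm of the bar's middle, and in the last picture it was still hanging there upright. One check disagreed: the point network placed the boss about 8–11 mm low and to the side. It had also read about 10 mm low before the fork was hung, so I put that down to network error.

**Bystanders:** I never went near the collar, the lens case or the gauge box, nor the blue and yellow look-alikes. I did not measure their positions again at the end.

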